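# Set the lamp stand and hang the lantern

### The arm

A 6-joint arm with a two-finger parallel gripper is mounted at the origin on a cart in front of the work surface, level with it; the furniture and walls round the work are solid. World frame = base frame: x ahead of the robot, y to its left, z up, the work surface at z = 0. Lengths are in m, angles in degrees, forces in N, time in s.
With the tool pointing down it reaches from about 0.3 to 0.85 m from the base axis. Payload 5.4 kg.
Tool frame: the origin (TCP) lies on the centre line of the jaws, within the pads' length; the fingertips stand 11 mm ahead of it and the grasp point (between the pads) lies 8 mm behind it; z points along the fingers, y is the line along which they close (so a half turn about z gives the same grasp; the last joint's range is limited). The gripper opens to 85 mm and grips with 20 to 120 N. Pads are 22 mm wide; open, the fingers measure 114 mm over their backs; the gripper's body (76 mm by 85 mm) begins 54 mm behind the grasp point. The pads swing forward as they close: fully open they stand 13 mm farther back than shut.
Start: joints at [-78.73, 9.076, 91.501, -0, 79.423, -12.038], TCP at [0.227, -0.528, 0.242] pointing down, gripper open.
Joint ranges: [-166.64, 166.64], [-54.1, 131.32], [10.49, 154.53], [-73.88, 253.88], [9.74, 151.15], [-171.62, 171.62]. Speed limits (degrees/s): [147.25, 147.25, 180, 180, 180, 180].

### API

Orientations are given as a 3x3 rotation matrix whose columns are the frame's x, y, z axes.
In Python, from bench import manip gives the robot as it stands. Calls block until the motion is done:
- manip.move_to(position, orientation): joint-space move of the TCP to a pose.
- manip.servo_line(position, vel=0.15, rot=None, max_force=None): straight line of the TCP; rot=None keeps the orientation; vel is the mean speed in m/s. With max_force (N) it stops when the force on the tool has changed by that much, and returns True; else False.
- manip.goto_joints(angles): joint-space move.
- manip.ungrasp() and manip.clamp(force=None): open the fingers fully, or close them until they stop; force is the grip in N (None keeps the last).
- manip.wait(seconds).
- manip.inverse_kinematics(position, orientation): joint angles nearest the present ones, or None.
- manip.get_image(name): name is "scene" or "side" or "wrist"; returns (picture, depth): 400x640x3 uint8, red, green, blue; 400x640 float32, m along the optical axis (not along the pixel's ray), 0 where there is no reading.
- manip.camera_model(name): a dict with "mtx" (3x3 intrinsics, pixels), "dist" ([k1, k2, p1, p2, k3] as OpenCV has them; the pictures are not rectified), "T" (4x4, takes a point from camera to world coordinates). Camera axes: x right, y up, looking along -z (the intrinsics and any distortion apply to the point x, -y, -z); pixel columns grow to the right and rows downward; lengths in m; the calibration is good to about 2 mm. A picture is of the moment at which its call begins: read the wrist's pose just before it. camera_model takes no time and is no camera call; for the wrist camera it gives the pose at the moment of the call.
A pose or a line that the arm cannot do raises manip.Unreachable and nothing moves.
- manip.close_job(): hands the job in; it is judged then, once.
Readings, each from a call of its own:
- manip.current_time_s(): time.
- manip.current_joint_pos(): joint angles.
- manip.current_qd(): joint speeds.
- manip.current_tau(): joint torques, N m.
- manip.current_tool_pos(): TCP position.
- manip.current_ee_rot(): TCP orientation.
- manip.current_ft_force(): force on the tool from outside, world axes, zero at the start.
- manip.current_moment(): the same for the moment, N m.
- manip.current_gripper_width(): opening from 0.0 (shut) to 1.0 (fully open).
- manip.current_gripper_force(): force on a finger pad.
Only numpy, scipy, OpenCV 4.12 (cv2) and the standard library are available. Lean on these libraries where they do the work, as an engineer would, in place of code of your own. Each camera call takes 0.05 s, during which the arm holds its last target. There are 200 camera calls.

### The job

Set up the little lamp stand for the evening: first raise its post until the pawl holds it at the notch marked by the red band, with the whole band standing just above the black collar and no notch higher, and let go. Then turn the orange hook so that it points straight out in line with the blue arm, away from the post, and finally hang the green lantern on it by its strap so that it hangs free and still. Take care not to shift or knock over the mug or the glue bottle, and do not let the lantern fall over.

Things in the scene. Friction and masses are not known exactly. Their poses are not given: they have to be found in the camera images.
- stand: Lamp stand fixed to the desk: grey foot plate 130 x 110 x 12 mm, upright dark U-channel to 135 mm with black collar, aluminium post sliding in it. Origin on the desk under the post's axis, z up. A blue arm (22 mm wide, 11 thick, to 88 mm out, its top 162 mm above the desk at post = 0) on the post points along the stand's -x, roughly to the robot. The stand's yaw varies.
- post (a joint): Height of the sliding post (m), 0 lowest, 0.095 highest. It and what it carries (0.4 kg) sink under gravity; a sprung brass pawl lets it rise (a few N) and catches it in a notch every 0.01 m. The red-banded notch is 0.06: the only band, 6 mm high, then stands just above the collar. Starts resting in one of the notches 0 to 0.03. Lift 2 to 7 mm past a notch, then lower: it stays. It cannot be lowered again.
- lift_grip (a point): Grip point of the black lifting bar on top of the post: bar 32 mm long along the stand's x, 16 mm thick along the stand's y, 32 mm high; the point lies on the post's axis, 10 mm below the bar's top (192 mm above the desk when joint post is 0) and 30 mm above the arm. Axes as the stand's. Moves with the post.
- hook_turret (a joint): Angle of the orange swivel hook in rad about the vertical, seen from above counter-clockwise positive; 0 = pointing straight out along the arm, away from the post (stand's -x). Range -1.7 to 1.7. It stays where it is left (stiff, 0.08 N m).
- hook_grip (a point): Grip point of the orange fin on top of the swivel, on its vertical axis, 75 mm out from the post's axis along the arm. Fin 24 mm long along the hook, 12 mm thick across it; its top is 10 mm above this point, level with the lifting bar's top; the hook's strap is 24 mm below the point. Axes turn with the hook, which points along the point's -x.
- hook_seat (a point): Middle of the hook's flat top, where a strap rests: 44 mm from the swivel axis, 24 mm lower than hook_grip. The hook is a flat orange strap 10 mm wide and 5 mm thick with an upturned end that rises 14 mm above the seat, 76 to 81 mm from the swivel axis. Axes turn with the hook, which points along -x.
- lantern_grip (a point): Green grip tab on top of the lantern, 14 x 14 mm, 34 mm high; the point is on its axis 14 mm below its top and 99 mm above the lantern's underside. Lantern: upright on the desk, 113 mm high, about 120 g, round body 48 mm across, 41 mm high, above it a strap frame. Strap's upper face: 19 mm below the point. Axes: z up, y along the top strap (46 x 9 mm), x through the opening.
- lantern_eye (a point): Middle of the underside of the lantern's top strap, on the lantern's axis, 23 mm below lantern_grip: the hook goes through the opening below it, which is 40 mm wide along the lantern's y and 35 mm high, open along x both ways. Strap 4 mm thick, 9 mm wide. Hung up, this point rests on the hook's flat top.
- mug: White mug with dots, 93 mm high, 78 mm across and 114 mm with its handle; origin under the middle of its footprint with the handle, z up. Leave alone.
- glue_bottle: White and blue glue bottle with a red nozzle, 28 mm across, 94 mm high, standing 70 to 80 mm from the lantern's axis (on the side of the lantern's own +x); origin at the centre of its underside, z up. Leave alone.
There are look-alikes about, which are no part of the job. Leave any pink look-alike of the part that bears lantern_grip alone.

How it is judged:
By the outcome, as a careful person would: the job done as asked, in the order asked, and still so for the second after the job is handed in, with the robot touching nothing.
It also fails if it takes over 70 s, if anything falls off the work surface, if the arm or the gripper's body presses on something with over 40 N, if the wrist force passes 120 N, or if a joint passes its speed limit or range.

## Working session

There is one attempt and no reset: what is moved stays moved. The work goes in short steps, each a Python script; the robot and the scene stay as the last script left them, time stands still between calls to the robot, and variables do not carry over. Pictures are saved under pics/ and viewed, at most 12 in all, crops included, and the job is handed in when it is done.

```bash
mkdir -p pics; cat > h.py <<'E'
import numpy as np, cv2
from bench import manip
def snap(name):
    cm=manip.camera_model(name); im,d=manip.get_image(name); return im,d,cm
def cloud(d,cm):
    h,w=d.shape; u,v=np.meshgrid(np.arange(w),np.arange(h))
    p=cv2.undistortPoints(np.stack([u.ravel(),v.ravel()],1).astype(np.float32)[:,None],np.array(cm["mtx"]),np.array(cm["dist"])).reshape(h,w,2)
    P=np.stack([p[...,0]*d,-p[...,1]*d,-d],-1); T=np.array(cm["T"])
    return P@T[:3,:3].T+T[:3,3]
def save(im,n,crop=None,s=1):
    if crop: a,b,c,e=crop; im=im[b:e,a:c]
    im=cv2.resize(im,None,fx=s,fy=s,interpolation=cv2.INTER_CUBIC)
    cv2.imwrite("pics/"+n+".png",im[...,::-1])
def rz(deg):  # tool down, tool y axis (closing line) at angle deg in world
    a=np.radians(deg); y=np.array([np.cos(a),np.sin(a),0]); z=np.array([0,0,-1.]); return np.stack([np.cross(y,z),y,z],1)
E
python3 - <<'E'
from h import *
for n in("scene","side"):
    im,d,cm=snap(n); save(im,n+"0"); np.savez(n+"0",im=im,P=cloud(d,cm),d=d,T=cm["T"])
    print(n,np.round(cm["T"],2).tolist())
E
```

```text
scene [[-0.91, 0.2, -0.36, 0.26], [-0.41, -0.49, 0.77, 0.72], [-0.02, 0.85, 0.53, 0.6], [0.0, 0.0, 0.0, 1.0]]
side [[-0.91, 0.27, -0.32, 0.21], [-0.41, -0.57, 0.71, 0.9], [0.01, 0.78, 0.63, 0.86], [0.0, 0.0, 0.0, 1.0]]
```

View pics/scene0.png

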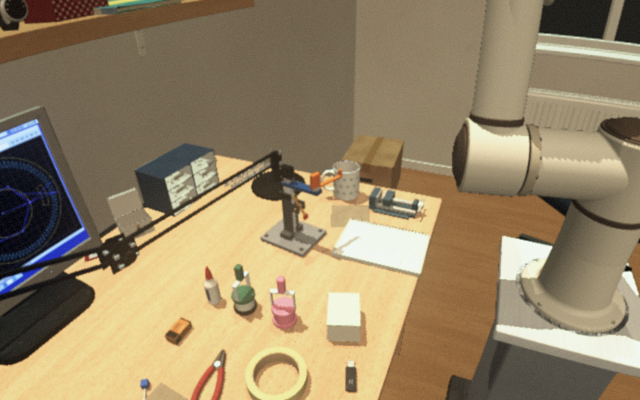

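View pics/side0.png

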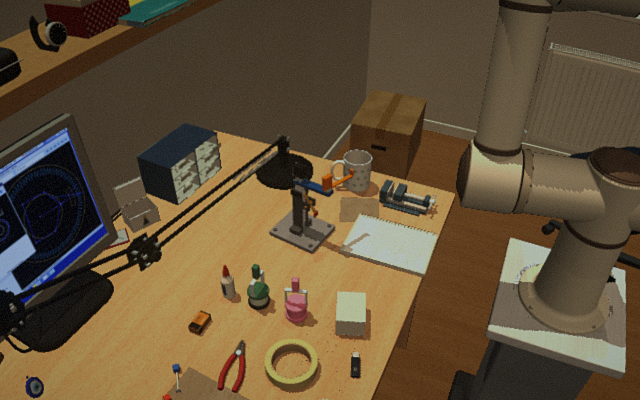

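The scene shows the stand's foot at (293,236), the bar at (287,172), the blue arm at (303,186), the orange hook at (320,181) and the mug at (346,180). The green lantern is at (243,292), the glue bottle at (211,287) and the pink look-alike at (283,305). A black lamp boom runs behind the stand.

```bash
python3 - <<'E'
from h import *
a=np.load("scene0.npz");b=np.load("side0.npz")
c1=cv2.resize(a["im"][145:265,250:390],None,fx=4.2,fy=4.2,interpolation=cv2.INTER_CUBIC)
c2=cv2.resize(b["im"][165:255,265:365],None,fx=4,fy=4,interpolation=cv2.INTER_CUBIC)
cv2.imwrite("pics/stand0.png",c1[...,::-1])
for f,n in((a,"scene"),(b,"side")):
    im=f["im"];P=f["P"];hsv=cv2.cvtColor(im,cv2.COLOR_RGB2HSV);H,S,V=[hsv[...,i].astype(int) for i in range(3)]
    box=(P[...,0]>.25)&(P[...,0]<.9)&(P[...,2]>.01)&(f["d"]>0)
    u=np.arange(640)[None]+0*H; v=np.arange(400)[:,None]+0*H
    for k,m in dict(blue=(H>100)&(H<125)&(S>110)&(P[...,2]>.12)&(u>270)&(u<345)&(v<200),orange=(H>5)&(H<16)&(S>170)&(P[...,2]>.12)&(u>290)&(u<360),
        green=(H>60)&(H<95)&(S>50)&(u>225)&(u<275)&(v>250)&(v<320),mug=(P[...,2]>.02)&(u>325)&(u<373)&(v>150)&(v<200)&(S<60)).items():
        m=m&box; Q=P[m]
        if len(Q): print(n,k,len(Q),"mean",Q.mean(0).round(3),"min",Q.min(0).round(3),"max",Q.max(0).round(3))
P=a["P"]
for n,(u,v) in dict(bar=(287,170),bar2=(288,175),foot1=(262,237),foot2=(293,254),foot3=(326,234),foot4=(292,220),glue=(213,292),tab=(239,268),tab2=(240,272),lbody=(244,295),pink=(281,283),boom=(277,155),boom2=(240,178),boom3=(200,208)).items():
    print(n,P[v,u].round(3))
E
```

```text
scene blue 38 mean [0.603 0.056 0.163] min [0.587 0.045 0.161] max [0.617 0.063 0.165]
scene orange 174 mean [0.563 0.047 0.183] min [ 0.538 -0.017  0.165] max [0.577 0.07  0.204]
scene mug 221 mean [ 0.588 -0.181  0.071] min [ 0.496 -0.236  0.023] max [ 0.641 -0.146  0.095]
side blue 144 mean [0.604 0.059 0.161] min [0.557 0.044 0.155] max [0.653 0.071 0.167]
side orange 243 mean [0.563 0.042 0.179] min [ 0.534 -0.017  0.121] max [0.646 0.073 0.203]
side green 28 mean [0.628 0.299 0.058] min [0.604 0.278 0.037] max [0.643 0.316 0.115]
side mug 135 mean [ 0.594 -0.159  0.092] min [ 0.55  -0.234  0.023] max [0.642 0.07  0.169]
bar [0.641 0.055 0.195]
bar2 [0.638 0.057 0.184]
foot1 [0.705 0.093 0.013]
foot2 [0.611 0.109 0.002]
foot3 [0.568 0.007 0.001]
foot4 [0.634 0.061 0.063]
glue [0.687 0.312 0.036]
tab [0.621 0.297 0.112]
tab2 [0.621 0.296 0.102]
lbody [0.62  0.298 0.042]
pink [0.532 0.297 0.108]
boom [ 0.79  -0.151  0.114]
boom2 [ 0.942 -0.159  0.002]
boom3 [0.821 0.162 0.113]
```

View pics/stand0.png

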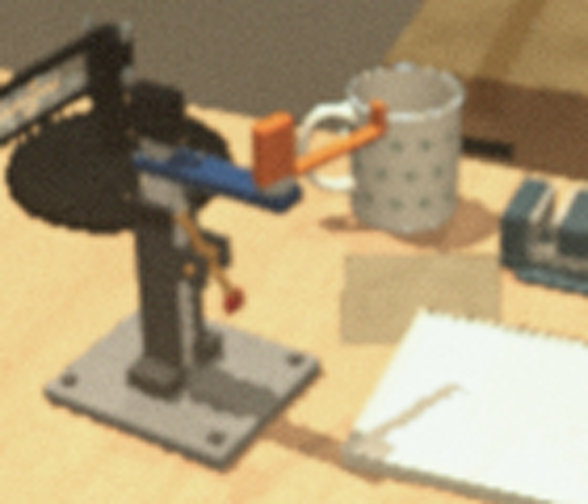

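The crop shows the blue arm pointing roughly towards the robot, at z ≈ 0.163, which means post ≈ 0. The hook is swung to the −y side. Next is a closer look with the wrist camera.

```bash
python3 - <<'E'
from h import *
for a in(90,-90):
    print(a,np.round(manip.inverse_kinematics([.57,.05,.40],rz(a)),1))
q=[(abs(manip.inverse_kinematics([.57,.05,.40],rz(a))[5]),a) for a in(90,-90)]
a=min(q)[1]; print("use",a)
manip.move_to([.57,.05,.40],rz(a))
im,d,cm=snap("wrist"); save(im,"w1"); np.savez("w1",im=im,P=cloud(d,cm),d=d)
print(np.round(cm["T"],3).tolist(),manip.current_tool_pos(),manip.current_time_s())
E
```

```text
90 [ -7.1   5.7  77.7  -0.   96.6 -97.1]
-90 [-7.1  5.7 77.7 -0.  96.6 82.9]
use -90
[[-0.001, 0.944, 0.331, 0.655], [-1.0, -0.001, 0.0, 0.05], [0.001, -0.331, 0.944, 0.531], [0.0, 0.0, 0.0, 1.0]] [0.57001727 0.04925524 0.39967216] 2.6
```

View pics/w1.png

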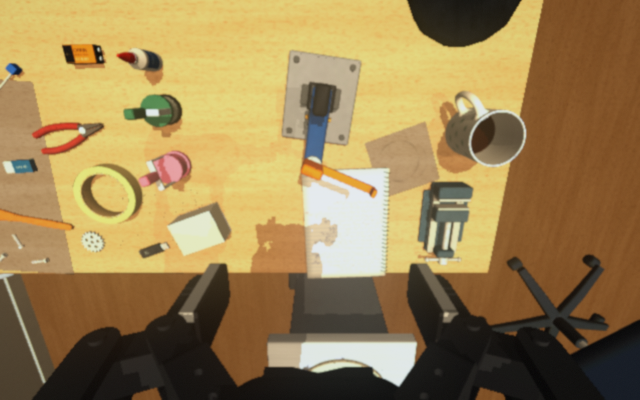

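The wrist view shows the bar at (320,97), the blue arm at (315,140), the fin at (311,167), the hook tip at (374,191) and the foot corners at (291,52) and (360,60). The lantern tab is at (135,114), the glue bottle at (140,59) and the pink look-alike at (150,180).

```bash
python3 - <<'E'
from h import *
f=np.load("w1.npz");im=f["im"];P=f["P"];hsv=cv2.cvtColor(im,cv2.COLOR_RGB2HSV);H,S,V=[hsv[...,i].astype(int) for i in range(3)]
X,Y,Z=[P[...,i] for i in range(3)]
u=np.arange(640)[None]+0*H; v=np.arange(400)[:,None]+0*H
up=v<260
def rect(n,m):
    Q=P[m]; r=cv2.minAreaRect((Q[:,:2]*1000).astype(np.float32))
    print(n,len(Q),"c",np.round(r[0],1),"size",np.round(r[1],1),"ang",round(r[2],1),"z med/max",np.median(Q[:,2]).round(4),Q[:,2].max().round(4))
rect("bar",up&(Z>.193)&(Z<.212)&(V<90)&(abs(u-320)<25)&(v<125))
rect("foot",up&(Z>.008)&(Z<.018)&(u>275)&(u<365)&(v>45)&(v<150))
rect("blue",up&(H>100)&(H<125)&(S>100)&(Z>.14)&(Z<.18)&(abs(u-315)<25))
o=(H>5)&(H<18)&(S>150)&up&(u>295)&(u<385)&(v>150)&(v<205)
rect("fintop",o&(Z>.194)&(u<325)); rect("hook",o&(Z>.15)&(Z<.186)); rect("hooktip",o&(u>360)&(Z>.15))
g=(H>50)&(H<95)&(S>60)&(u>115)&(u<190)&(v>85)&(v<135)
for lo,hi in((.1,.12),(.085,.1),(.03,.06)): 
    try: rect(f"green{lo}",g&(Z>lo)&(Z<hi))
    except Exception as e: print(e)
rect("strapwhite?",(u>115)&(u<190)&(v>85)&(v<135)&(Z>.07)&(Z<.095))
rect("glue",(u>110)&(u<165)&(v>42)&(v<72)&(Z>.03))
rect("pink",(u>130)&(u<195)&(v>148)&(v<192)&(Z>.1))
for p in((320,86),(308,86),(334,86),(311,162),(374,191),(370,191),(130,114),(150,112)):print(p,P[p[1],p[0]].round(4))
save(im,"w1c",(100,30,200,200),4) if 0 else save(im,"w1c",(110,40,390,205),2.8)
E
```

```text
bar 490 c [645.6  45.9] size [15.9 30.3] ang 82.2 z med/max 0.201 0.2038
foot 4439 c [640.5  46.3] size [110.  131.2] ang 82.1 z med/max 0.0116 0.0171
blue 501 c [604.2  52.2] size [18.3 46.5] ang 81.6 z med/max 0.162 0.1644
fintop 135 c [609.2  47.6] size [23.9 89.6] ang 77.4 z med/max 0.201 0.5309
hook 140 c [559.1  24.9] size [90.6  8.6] ang 65.5 z med/max 0.1729 0.186
hooktip 55 c [544.   -8.5] size [17.2  7.8] ang 67.9 z med/max 0.1699 0.1837
green0.1 70 c [625.9 292.1] size [10.1  9.8] ang 0.2 z med/max 0.1122 0.1141
zero-size array to reduction operation maximum which has no identity
green0.03 307 c [629.6 287.9] size [42.7 33.6] ang 38.2 z med/max 0.0405 0.0437
strapwhite? 166 c [626.3 283.1] size [13.9 26.7] ang 0.0 z med/max 0.0798 0.0949
glue 556 c [683.5 180.8] size [267.1  27.6] ang 83.8 z med/max 0.0545 0.5309
pink 155 c [590.9 171.2] size [ 15.7 275.1] ang 24.7 z med/max 0.1115 0.5309
(320, 86) [0.6587 0.0474 0.2014]
(308, 86) [0.6604 0.0644 0.0261]
(334, 86) [0.6593 0.0305 0.1345]
(311, 162) [0.5782 0.0574 0.1804]
(374, 191) [ 0.5442 -0.0155  0.1821]
(370, 191) [ 0.5396 -0.0133  0.1677]
(130, 114) [0.6259 0.2916 0.1104]
(150, 112) [0.6264 0.281  0.0801]
  return _methods._mean(a, axis=axis, dtype=dtype,
  ret = ret.dtype.type(ret / rcount)
```

View pics/w1c.png

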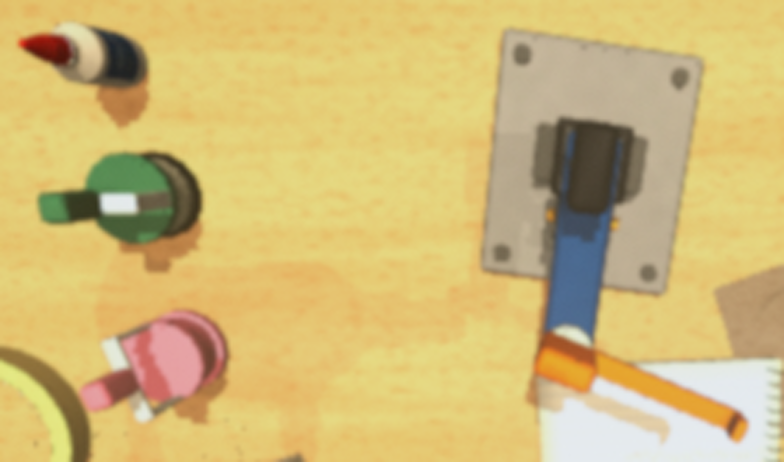

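```bash
python3 - <<'E'
from h import *
R=rz(-97.9); c=[.6456,.0459]
manip.move_to(c+[.27],R); manip.servo_line(c+[.184],vel=.12,max_force=15)
print(manip.current_tool_pos()); manip.clamp(60)
p0=manip.current_tool_pos(); print(p0,manip.current_gripper_width(),manip.current_gripper_force(),manip.current_ft_force())
c=list(p0[:2])
manip.servo_line(c+[p0[2]+.0645],vel=.05); p=manip.current_tool_pos(); print(p-p0,manip.current_ft_force())
im,d,cm=snap("side"); save(im,"s1",(260,130,360,250),5)
E
```

```text
[0.646333   0.04583661 0.18540053]
[0.64567442 0.04606974 0.18428344] 0.1765186207987057 59.229880571365356 [0.04901157 0.949273   1.4538434 ]
[-3.48427970e-05 -1.50601637e-05  6.44964427e-02] [ 2.08730115  1.65533473 -4.04291041]
```

View pics/s1.png

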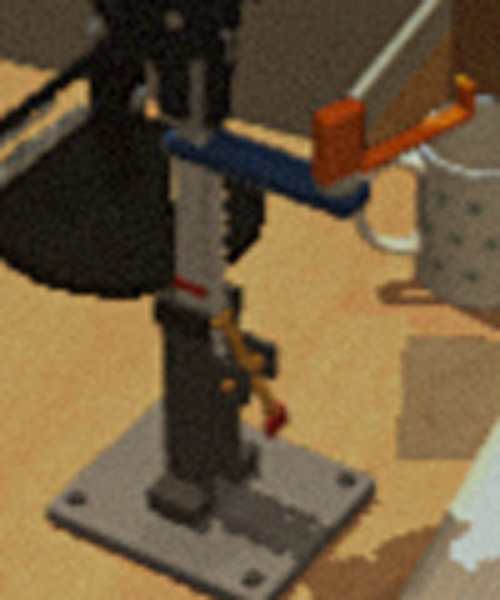

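The red band stands just above the collar with a small gap, so I'll lower the post into the notch and release it. Then I'll clamp the fin at an angle that clears the bar, let the pads square it up, and turn it in line.

```bash
python3 - <<'E'
from h import *
p=manip.current_tool_pos(); c=list(p[:2])
manip.servo_line(c+[p[2]-.0042],vel=.02); print(manip.current_ft_force())
manip.ungrasp(); manip.servo_line(c+[.34],vel=.2)
f=[.5714,.0564]
manip.move_to(f+[.34],rz(-57)); manip.servo_line(f+[.247],vel=.12,max_force=15); print(manip.current_tool_pos())
manip.clamp(25); print(manip.current_gripper_width(),manip.current_ft_force(),manip.current_tool_pos())
for a in(-71,-85,-97.9): manip.servo_line(f+[.247],vel=.03,rot=rz(a)); print(manip.current_ft_force(),manip.current_moment())
manip.wait(.2); R=manip.current_ee_rot(); print(np.degrees(np.arctan2(R[1,1],R[0,1])))
manip.ungrasp(); manip.servo_line(f+[.34],vel=.2)
manip.move_to([.56,.16,.40],rz(-90))
im,d,cm=snap("wrist"); save(im,"w2",(120,0,640,300),1.5); np.savez("w2",im=im,P=cloud(d,cm),d=d); print(manip.current_time_s())
E
```

```text
[ 3.0710317   1.92087241 -3.85242443]
[0.57200842 0.05632288 0.24799908]
0.2496431424952088 [-0.72050201 -0.76238443  1.50585119] [0.57154516 0.05636038 0.24732586]
[-0.58542951 -0.24506474  2.05576556] [-0.09057171  0.02003517 -0.07034565]
[ 0.00748476 -0.87271176  2.58277557] [-0.08115619  0.06053142 -0.0768639 ]
[-0.90767855  0.06072926  2.853502  ] [-0.02860009  0.11861914 -0.0806261 ]
-97.79206989448723
13.3833
```

View pics/w2.png

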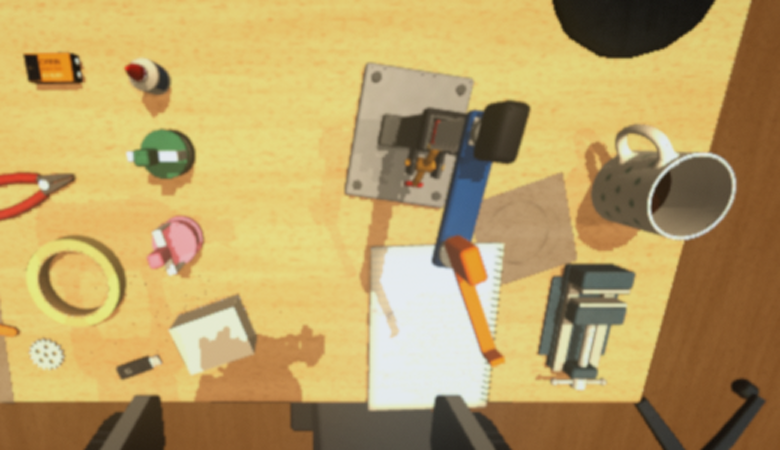

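The hook came round but is still off line by about 30°, because the pads had held the fin on its corners. I'll measure the actual angle and grip again square to the fin.

```bash
python3 - <<'E'
from h import *
def hook(fn,out=True):
    f=np.load(fn);im=f["im"];P=f["P"];hsv=cv2.cvtColor(im,cv2.COLOR_RGB2HSV);H,S=[hsv[...,i].astype(int) for i in range(2)]
    m=(H>5)&(H<20)&(S>150)&(P[...,2]>.215)&(P[...,2]<.27)&(P[...,0]<.62)&(abs(P[...,1]-.05)<.12)
    Q=P[m]; st=Q[(Q[:,2]<.238)]; r=cv2.minAreaRect((st[:,:2]*1000).astype(np.float32)); print(len(st),r)
    x=cv2.fitLine((st[:,:2]*1000).astype(np.float32),cv2.DIST_HUBER,0,.01,.01).ravel(); a=np.degrees(np.arctan2(x[1],x[0]))%180; print("hook line deg",a,"z",np.median(st[:,2]))
    return a
a=hook("w2.npz")   # want 172.1
g=a-270
print("line",g)
f=[.5714,.0564]
manip.move_to(f+[.34],rz(g)); manip.servo_line(f+[.247],vel=.12,max_force=15)
manip.clamp(30); print(manip.current_gripper_width(),manip.current_ft_force())
manip.servo_line(f+[.247],vel=.03,rot=rz(-97.9)); print(manip.current_moment())
manip.wait(.2); manip.ungrasp(); manip.servo_line(f+[.34],vel=.2)
manip.move_to([.54,.16,.40],rz(-90))
im,d,cm=snap("wrist"); save(im,"w3",(120,0,640,300),1.5); np.savez("w3",im=im,P=cloud(d,cm),d=d); hook("w3.npz")
P=np.load("w3.npz")["P"];b=(P[...,2]>.255)&(P[...,2]<.275)&(P[...,0]>.61)&(P[...,0]<.7)&(abs(P[...,1]-.05)<.05); print("bar top",np.median(P[b],0)); print(manip.current_time_s())
E
```

```text
498 ((541.3782348632812, 44.2266845703125), (90.00909423828125, 9.446157455444336), 24.925119400024414)
hook line deg 25.604292 z 0.22795815366033195
line -244.3957
0.13398886318331313 [-0.31224871 -1.33260655  0.75824517]Traceback (most recent call last):
  File "<stdin>", line 14, in <module>
bench.Unreachable: the arm cannot follow that straight line within its joint ranges
```

```bash
cat >> h.py <<'E'
def hook(fn):
    f=np.load(fn);im=f["im"];P=f["P"];hsv=cv2.cvtColor(im,cv2.COLOR_RGB2HSV);H,S=[hsv[...,i].astype(int) for i in range(2)]
    m=(H>5)&(H<20)&(S>150)&(P[...,2]>.215)&(P[...,2]<.238)&(P[...,0]<.62)&(abs(P[...,1]-.05)<.12)
    st=P[m]; r=cv2.minAreaRect((st[:,:2]*1000).astype(np.float32)); print(len(st),r)
    x=cv2.fitLine((st[:,:2]*1000).astype(np.float32),cv2.DIST_HUBER,0,.01,.01).ravel(); print("hook",np.degrees(np.arctan2(x[1],x[0]))%180,"z",np.median(st[:,2]))
E
python3 - <<'E'
from h import *
f=[.5714,.0564]
R=manip.current_ee_rot(); print(np.degrees(np.arctan2(R[1,1],R[0,1])),manip.current_joint_pos()[5])
manip.servo_line(f+[.247],vel=.03,rot=rz(82.1)); print(manip.current_moment())
manip.wait(.2); R=manip.current_ee_rot(); print(np.degrees(np.arctan2(R[1,1],R[0,1])))
manip.ungrasp(); manip.servo_line(f+[.34],vel=.2)
manip.move_to([.54,.16,.40],rz(-90))
im,d,cm=snap("wrist"); save(im,"w3",(120,0,640,300),1.5); np.savez("w3",im=im,P=cloud(d,cm),d=d); hook("w3.npz")
P=np.load("w3.npz")["P"];b=(P[...,2]>.255)&(P[...,2]<.275)&(P[...,0]>.61)&(P[...,0]<.7)&(abs(P[...,1]-.05)<.05); print("bar top",np.median(P[b],0))
b=(P[...,2]>.2)&(P[...,2]<.226)&(P[...,0]>.58)&(P[...,0]<.7)&(abs(P[...,1]-.05)<.05); r=cv2.minAreaRect((P[b][:,:2]*1000).astype(np.float32)); print("arm",r)
# lantern: points in its area by height
L=(abs(P[...,0]-.626)<.06)&(abs(P[...,1]-.29)<.05)
for lo,hi in((.103,.125),(.073,.09),(.035,.05)):
    Q=P[L&(P[...,2]>lo)&(P[...,2]<hi)]; print(lo,len(Q),cv2.minAreaRect((Q[:,:2]*1000).astype(np.float32)),np.median(Q[:,2]))
print(manip.current_time_s())
E
```

```text
115.60007882772703 -122.01789903356367
[-0.05875035 -0.07414666 -0.11927267]
82.13467751697597
558 ((538.9946899414062, 61.90570831298828), (9.373849868774414, 88.39436340332031), 82.62168884277344)
hook 173.27795 z 0.22783430122075998
bar top [0.64644503 0.04797037 0.26068935]
arm ((618.5765380859375, 50.28015899658203), (22.14940643310547, 80.34178161621094), 82.28614807128906)
0.103 142 ((626.632080078125, 293.0220642089844), (13.234456062316895, 13.234939575195312), 0.47248610854148865) 0.11168541754515574
0.073 153 ((625.7245483398438, 292.6942443847656), (12.432290077209473, 47.20207977294922), 4.8465118408203125) 0.07975686145607419
0.035 662 ((644.6895141601562, 291.637939453125), (46.10734939575195, 82.18099975585938), 89.17374420166016) 0.04053527584236899
23.1167
```

View pics/w3.png

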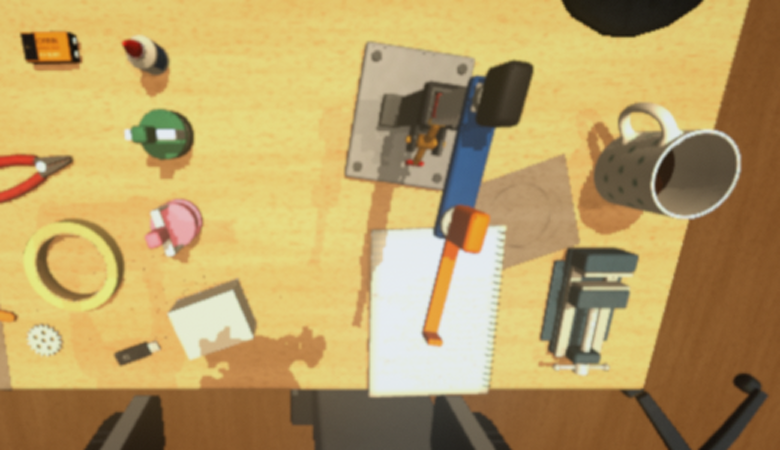

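The hook now lies in line with the arm (172.6–173° against 172.2°), and the post height is right. The lantern axis is at about (0.6265, 0.293), with its strap along world y. Next I'll pick it up and hang it.

```bash
python3 - <<'E'
from h import *
l=[.6265,.293]
manip.move_to(l+[.2],rz(-90)); manip.servo_line(l+[.096],vel=.12,max_force=10); print(manip.current_tool_pos())
manip.clamp(35); p=manip.current_tool_pos(); print(p,manip.current_gripper_width(),manip.current_ft_force())
manip.servo_line([p[0],p[1],.29],vel=.12); print(manip.current_gripper_width(),manip.current_ft_force())
manip.servo_line([.43,.17,.29],vel=.15,rot=rz(-97.9))
manip.servo_line([.4427,.0742,.267],vel=.12); manip.wait(.3)
im,d,cm=snap("scene"); im2,_,_=snap("side"); c=np.hstack([im[120:260,250:390],im2[120:260,270:410]]); save(c,"s2",None,2.8)
print(manip.current_tool_pos(),manip.current_time_s())
E
```

```text
[0.627327   0.29323261 0.09729794]
[0.62664584 0.29305807 0.09615894] 0.15605892536698543 [0.4101846  1.02945691 0.86434708]
0.15466453249006976 [-0.36218463  0.37788989 -2.08093955]
[0.44269243 0.07442454 0.2670896 ] 30.625
```

View pics/s2.png

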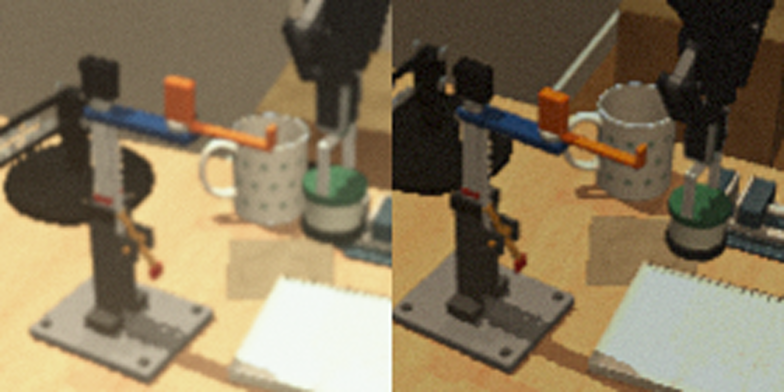

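The lantern is held upright just beyond the hook tip, which is level with the opening. The red band is right. I'll slide it on, lower it and release.

```bash
python3 - <<'E'
from h import *
print(manip.servo_line([.5278,.0624,.267],vel=.06,max_force=6),manip.current_tool_pos(),manip.current_ft_force())
if np.linalg.norm(manip.current_tool_pos()[:2]-[.5278,.0624])<.005:
    print(manip.servo_line([.5278,.0624,.2465],vel=.03,max_force=1.2),manip.current_tool_pos(),manip.current_ft_force())
im,d,cm=snap("scene"); im2,_,_=snap("side"); c=np.hstack([im[120:260,250:390],im2[120:260,270:410]]); save(c,"s3",None,2.8); print(manip.current_time_s())
E
```

```text
False [0.52758444 0.06245706 0.2670238 ] [-0.69231102  0.62799645 -1.1884637 ]
True [0.52742869 0.06244242 0.24757154] [0.13686779 0.09539252 3.40667528]
32.925
```

View pics/s3.png

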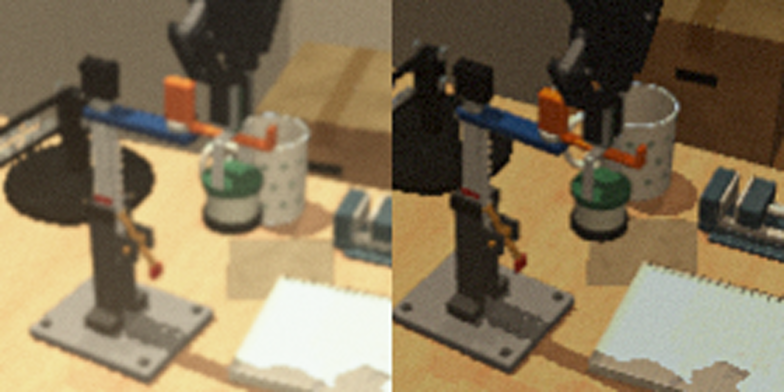

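The strap is over the hook and has made contact at the expected height (TCP 0.2476). I'll release and check.

```bash
python3 - <<'E'
from h import *
manip.ungrasp(); manip.servo_line([.5278,.0624,.34],vel=.08); manip.move_to([.45,.0624,.42],rz(-97.9)); manip.wait(3)
im,d,cm=snap("scene"); manip.wait(.35); im2,d2,cm2=snap("scene"); im3,_,_=snap("side")
c=np.hstack([im2[120:260,250:390],im3[120:260,270:410]]); save(c,"s4",None,2.8)
print(np.abs(im[150:215,310:350].astype(int)-im2[150:215,310:350]).mean(),np.abs(im[300:380,100:200].astype(int)-im2[300:380,100:200]).mean())
im,d,cm=snap("wrist"); np.savez("w4",P=cloud(d,cm),im=im); hook("w4.npz"); print(manip.current_time_s())
E
```

```text
2.338205128205128 1.757125
349 ((530.3390502929688, 62.17447280883789), (11.995245933532715, 70.09600830078125), 84.2919692993164)
hook 171.41216 z 0.22722045691526588
39.0083
```

View pics/s4.png

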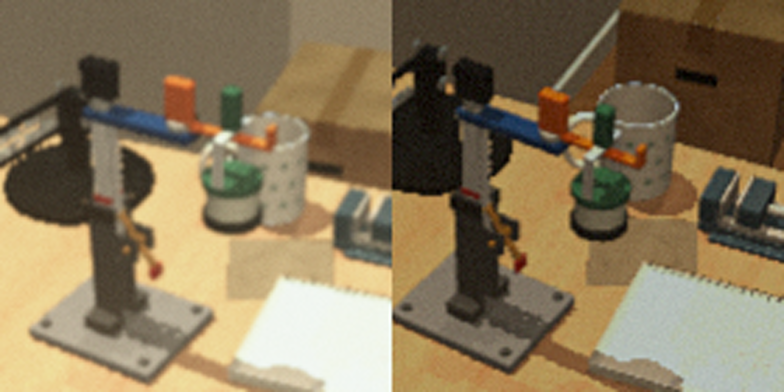

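The lantern hangs upright and still on the hook. The band is above the collar and the hook is in line with the arm. Handing in.

```bash
python3 -c "
from bench import manip
manip.wait(1); print(manip.close_job())"
```

```text
the job is handed in; nothing more can be done
None
```

I handed in the job at about 40 s: the post is held at the red-band notch, the hook is in line with the blue arm to within about 1°, the lantern hangs free and still, and the arm never came near the mug or the glue bottle.

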